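# Square a dishwasher control box in the bench jig

## Robot

A 6-joint arm with a two-finger parallel gripper is mounted at the origin on the work surface. World frame = base frame: x ahead of the robot, y to its left, z up, the work surface at z = 0. Lengths are in mm, angles in degrees, forces in N, time in s.
With the tool pointing down it reaches from about 300 to 850 mm from the base axis. Payload 4.2 kg.
Tool frame: the origin (TCP) lies at the very end of the fingers, on their centre line; the grasp point (between the pads) lies 19 mm behind it (env.grasp_offset is the distance from the TCP to the grasp point, in mm); z points along the fingers, y is the line along which they close (so a half turn about z gives the same grasp; the last joint's range is limited). The gripper opens to 91 mm and grips with 3 to 60 N. Pads are 32 mm wide; open, the fingers measure 118 mm over their backs; the gripper's body (76 mm by 178 mm) begins 60 mm behind the grasp point.
Start: joints at [-74.714, 18.312, 89.639, -0, 72.044, -1.146], TCP at [162.661, -551.529, 213.976] pointing down, gripper open.
Joint ranges: [-177.97, 177.97], [-48.28, 115.42], [12.27, 149.76], [-77.06, 257.06], [2.81, 150.46], [-146.56, 146.56]. Speed limits (degrees/s): [147.25, 147.25, 180, 180, 180, 180].

## Interface

Orientations are given as [roll, pitch, yaw] about the fixed x, y, z axes, in that order (R = Rz(yaw) Ry(pitch) Rx(roll)).
In Python, from workcell import env gives the robot as it stands. The module is installed in compiled form; this text tells all that it offers.
- The arm moves only by the tool send_rows, never from a script. Its argument "motion" is a list of rows, each an object of numbers: "tx", "ty", "tz": the shift along the tool's x, y, z in units of 500 mm (1.0 is 500 mm); "rx", "ry", "rz": the turn, a rotation vector about the tool's x, y, z in units of 30 degrees (1.0 is 30 degrees); "gripper": the closure, from -1 (fully open) to 1 (shut). In form: [{"tx": .., "ty": .., "tz": .., "rx": .., "ry": .., "rz": .., "gripper": ..}, ...]. A call has 1 to 12 rows; each row shifts and turns the commanded pose from where the row before left it, along the tool's axes as they then stand; what a row does not reach is not made up. A row lasts 1/8 s, in which the tool goes at most 62.5 mm and 10.7 degrees, less where a joint would pass 70% of its speed; a pose out of reach is approached as far as the arm can. A call with a number of a shift or a turn outside -1 to 1 is refused whole. A call with a gripper value outside its range is refused whole. The fingers move at their own pace and stop on an object; "grip_force" is the grip in N (left out, the last holds). Time passes only in rows, so rows that do not move let the fingers close. It gives the time, the measured TCP pose, the force, the opening and the grip force at its end, in the units of the state.
- env.state(): the state, without advancing time (a new reading comes with each control period).
- env.grab_frame(name): name is "scene" or "top"; returns a dict with "frame" (480x640x3 uint8, red, green, blue), "vertical_fov" (degrees; the focal length in pixels is half the picture's height over the tangent of half this angle, whatever the lens; pixels are square), "cx", "cy" (the principal point, pixels), "k1" (the pictures are not rectified: a ray, as slopes to the right and down, at radius r is drawn at 1 + k1 r^2 times it, then the intrinsics apply), "rvec" (rotation vector, rad) and "tvec" (3), from world to camera coordinates, as OpenCV has them. Camera axes: x right, y down, z forward; pixel columns grow to the right and rows downward; lengths in mm; the calibration is good to about 2 mm. A picture is of the moment at which its call begins. There is no depth.
- env.job_done(): hands the job in; it is judged then, once.
The state is a dict: "time_s": time; "qpos": joint angles; "qvel": joint speeds; "effort": joint torques, N m; "ee_pos": TCP position; "ee_rot": TCP orientation; "force": force on the tool from outside, world axes, zero at the start; "torque": the same for the moment, N m; "gripper_width": finger opening in mm; "gripper_force": force on a finger pad.
Only numpy, scipy, OpenCV 4.12 (cv2) and the standard library are available. Lean on these libraries where they do the work, as an engineer would, in place of code of your own. Each camera call takes 0.05 s, during which the arm holds its last target. There are 200 camera calls.

## Task

Push the large steel control box along the bench until it sits flat against the long fence of the corner jig, and push the jig's sliding block along the fence so that the box ends up closed in snugly between that block and the fixed end stop, square and without gaps on those three sides. Use the fingers only to push: nothing is gripped or lifted, the box stays flat on the bench, and everything else lying about is left where it is.

Things in the scene. Friction and masses are not known exactly. Their poses are not given: they have to be found in the camera images.
- box_center (a point): centre (27.5 mm above the bench) of the large loose control box: bare steel, 95 mm (its x) x 120 mm (its y) x 55 mm high, 0.5 to 1 kg. On its lid a black dial (42 mm wide, 9 mm high), a switch and vent slots. It starts on the robot's side of the jig's opening, a 120 mm side towards the fence, turned up to 0.35 rad from the jig's axes
- jig: corner jig fixed to the bench: straight aluminium fence along its y axis (y = -340 to +160 mm), 50 mm high, 22 mm thick; working face at x = 0 looks to the robot (jig -x). End stop at its +y end, sliding block at -y. Origin on the bench in the plane of the working face. The box is home with its centre at jig x = -47.5, y = +50 mm, axes parallel
- end_stop (a point): middle of the end stop's working face (looks to jig -y, at jig y = +110 mm), 25 mm above the bench. The end stop is a fixed aluminium bar 35 mm thick, 50 mm high, standing out 85 mm from the fence towards the robot. Axes as the jig's
- block (a joint): travel q (m) of the sliding block along the fence towards the end stop (jig +y), 0 to 0.17, starts near 0. Dark steel, 75 mm (jig x, 3 to 78 mm before the fence) x 95 mm (jig y) x 50 mm high, captive, friction about 3 N, stays where left. Its face towards the box is at jig y = -110 mm + q, its outer face at -205 mm + q. It closes on the box, when home, at 0.10
- block_push (a point): middle of the sliding block's outer face (away from the end stop, looks to jig -y), 25 mm above the bench: push here towards jig +y. Axes as the jig's
- junction_box: small bare-steel junction box, 55 x 70 x 40 mm, with a plain grey plate on its top, loose, standing left of the large control box; origin at the centre of its underside. To be left alone
- screwdriver: screwdriver lying right of the large control box: blue handle 100 x 26 x 26 mm (towards -x of its own frame), steel shank 100 mm (towards +x); origin on the bench under the junction of handle and shank. To be left alone
- drain_pump: drain pump: black motor cylinder lying on a dark steel foot 90 x 70 mm, 115 mm high in all; origin at the centre of its underside. To be left alone
- wrench: flat steel wrench lying beyond the fence; origin on the bench under its middle. To be left alone
- spray_can: upright can with a cap, 60 mm in diameter, 170 mm high; origin at the centre of its underside. To be left alone
- mug: white mug, 80 mm in diameter, 90 mm high; origin at the centre of its underside. To be left alone
- elbow: brass pipe elbow, 30 mm body, 50 mm high; origin at the centre of its underside. To be left alone
Not all that is in view belongs to the job. Leave any purple look-alike of the part that bears box_center alone.

How it is judged (in metres and radians):
At the end, for the whole second after the job is handed in: The control box lies flat, within 3 mm of the fence and within 3 mm of the end stop, square to them within 2 degrees, and the sliding block is closed on it with no more than about 4 mm of play (block travel over 96 mm), at rest (x of box_center in the frame of jig above -0.0505 m and y of box_center in the frame of jig between 0.047 and 0.053 m and angle between the x axis of box_center and the x axis of jig, either way round below 0.035 rad and height (world z) of box_center below 0.031 m and value of joint block above 0.096 m and velocity of joint block between -0.005 and 0.005 m/s); the robot touches nothing.
It fails at once if the control box is lifted (its centre more than 9 mm above its resting height) or tipped by more than 7 degrees (height (world z) of box_center above 0.0365 m or angle between box_center's own z axis and vertical above 0.12 rad).
It fails at once if one of the other things is shifted by more than 20 mm (distance of any of junction_box, screwdriver, drain_pump, wrench, spray_can, mug, elbow from where it was at the start of the episode above 0.02 m).
It also fails if it takes over 58 s, if anything falls off the work surface, if the arm or the gripper's body presses on something with over 40 N, if the wrist force passes 120 N, or if a joint passes its speed limit or range.

## Working session

There is one attempt and no reset: what is moved stays moved. The work goes in short steps, Python scripts to look and compute and a tool call to move; the robot and the scene stay as the last step left them, time stands still between calls to the robot, and variables do not carry over. Pictures are saved under pics/ and viewed, at most 10 in all, crops included, and the job is handed in when it is done.

Besides the shell and the picture viewer there is one more tool, called after "Call:" by a JSON object that holds its "op" and its "data", one argument or row to a line. send_rows: Moves the arm, as the interface text tells. Shifts and turns lie within -1 to 1; 1 stands for 500 mm of shift or 30 degrees of turn. Its arguments: {"type":"object","properties":{"motion":{"type":"array"},"grip_force":{"type":"number"}},"required":["motion"]}

```bash
mkdir -p pics
cat > h.py <<'E'
import numpy as np, cv2
from workcell import env
def grab(n):
    g=env.grab_frame(n); return g
def ray(g,uv,z):
    uv=np.atleast_2d(np.asarray(uv,float)); f=240/np.tan(np.radians(g["vertical_fov"])/2)
    d=(uv-[g["cx"],g["cy"]])/f
    rd=np.linalg.norm(d,axis=1,keepdims=True); r=rd.copy()
    for _ in range(30): r=rd/(1+g["k1"]*r*r)
    s=d*(r/np.maximum(rd,1e-9))
    R=cv2.Rodrigues(np.asarray(g["rvec"],float))[0]; t=np.asarray(g["tvec"],float).ravel()
    D=np.c_[s,np.ones(len(s))]@R; C=-R.T@t
    return C+D*((z-C[2])/D[:,2:])
def proj(g,P):
    P=np.atleast_2d(np.asarray(P,float)); f=240/np.tan(np.radians(g["vertical_fov"])/2)
    R=cv2.Rodrigues(np.asarray(g["rvec"],float))[0]; t=np.asarray(g["tvec"],float).ravel()
    c=P@R.T+t; s=c[:,:2]/c[:,2:]; r2=(s**2).sum(1,keepdims=True)
    return s*(1+g["k1"]*r2)*f+[g["cx"],g["cy"]]
def save(g,n): cv2.imwrite("pics/"+n+".png",g["frame"][:,:,::-1])
E
python3 - <<'E'
from h import *
import pickle
for n in("top","scene"):
    g=grab(n); save(g,n+"0"); pickle.dump(g,open(n+"0.pkl","wb")); R=cv2.Rodrigues(np.asarray(g["rvec"],float))[0]
    print(n,g["vertical_fov"],g["cx"],g["cy"],g["k1"],-R.T@np.asarray(g["tvec"],float).ravel())
print(env.state())
E
```

```text
top 57.05614900120661 322.8259031320783 241.78584819831715 -0.09796984316213414 [ 434.50150406   56.06351577 1056.50113798]
scene 55.501895805817455 317.23827345018617 241.2921935209607 -0.047654652151643884 [1452.58365532 -702.86430289  879.79465884]
{'time_s': 0.1, 'qpos': array([-7.47123140e+01,  1.83477120e+01,  8.97010322e+01,  1.72754099e-04,
        7.20435887e+01, -1.14571395e+00]), 'qvel': array([ 0.00731971,  0.02645029, -0.20049589, -0.04052393,  0.00359919,
        0.09278388]), 'effort': array([ 1.24367405e-03, -4.13333058e+01, -2.32508540e+01,  7.28540076e-02,
        4.21002321e-02, -5.89943079e-05]), 'ee_pos': array([ 162.54908145, -551.06201264,  213.19607144]), 'ee_rot': array([-1.79907689e+02, -2.01042991e-03,  1.64333450e+01]), 'force': array([-0.21774121,  0.97534038, -0.0059904 ]), 'torque': array([-0.02423745,  0.04305263, -0.0221376 ]), 'gripper_force': 0.0, 'gripper_width': 91.0442917886579}
```

View pics/top0.png

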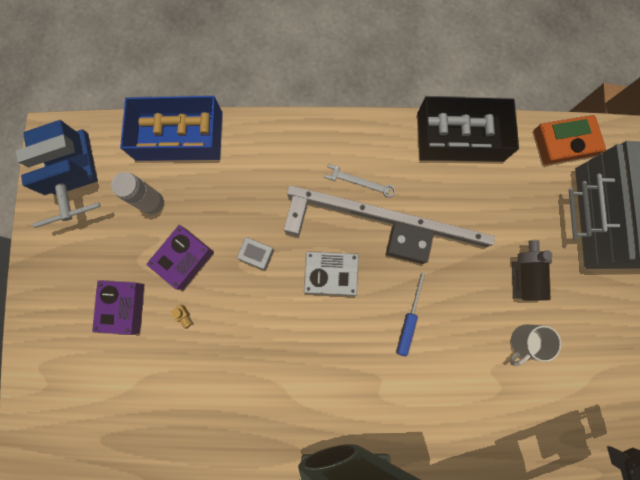

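View pics/scene0.png

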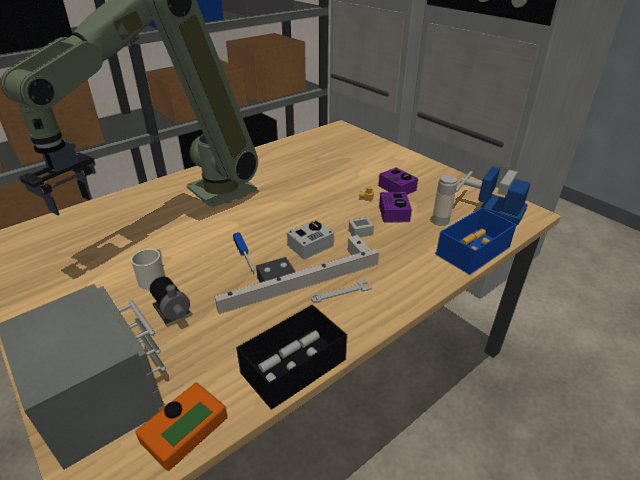

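The top view has the jig fence running from about (290,190) to (492,241). The end stop is at (295,215), the sliding block at (410,241), the control box at (331,274), the junction box at (255,253) and the screwdriver at (410,320). Next I'll measure edges with masks.

Run:
```python
from h import *
import pickle
g=pickle.load(open("top0.pkl","rb")); im=g["frame"]; hsv=cv2.cvtColor(im,cv2.COLOR_RGB2HSV)
m=((hsv[:,:,1]<60)&(hsv[:,:,2]>120)).astype(np.uint8)*255
n,l,st,c=cv2.connectedComponentsWithStats(m)
for i in range(1,n):
    x,y,w,h,a=st[i]
    if a>80 and 220<x<500 and 160<y<300:
        cn=max(cv2.findContours((l==i).astype(np.uint8),cv2.RETR_EXTERNAL,cv2.CHAIN_APPROX_NONE)[0],key=len)
        r=cv2.minAreaRect(cn); b=cv2.boxPoints(r); print(i,st[i],np.round(b).tolist()); 
        ap=cv2.approxPolyDP(cn,3,True)[:,0]; print(" approx",ap.tolist()); print(np.round(ray(g,ap,50 if a<3000 and w>100 else 55)[:,:2]).tolist())
crop=cv2.resize(im[170:370,250:515],None,fx=3,fy=3,interpolation=cv2.INTER_CUBIC); cv2.imwrite("pics/crop0.png",crop[:,:,::-1])
```

```text
113 [324 164  72  33 536] [[324.0, 177.0], [328.0, 163.0], [397.0, 186.0], [392.0, 200.0]]
 approx [[324, 176], [356, 182], [387, 196], [395, 191], [391, 185], [340, 172], [330, 164], [332, 175]]
[[743.0, 49.0], [729.0, -26.0], [696.0, -99.0], [708.0, -118.0], [722.0, -109.0], [753.0, 11.0], [773.0, 35.0], [746.0, 30.0]]
125 [ 284  186  211   59 2345] [[279.0, 229.0], [288.0, 185.0], [496.0, 231.0], [486.0, 275.0]]
 approx [[288, 187], [287, 193], [293, 196], [285, 230], [298, 232], [309, 198], [493, 243], [493, 236]]
[[718.0, 134.0], [703.0, 136.0], [696.0, 122.0], [615.0, 139.0], [610.0, 109.0], [691.0, 84.0], [586.0, -348.0], [602.0, -349.0]]
132 [237 237  36  32 473] [[236.0, 258.0], [245.0, 236.0], [272.0, 247.0], [264.0, 269.0]]
 approx [[246, 237], [237, 257], [262, 268], [272, 248]]
[[597.0, 228.0], [551.0, 248.0], [526.0, 190.0], [572.0, 168.0]]
136 [ 304  252   55   43 1619] [[304.0, 292.0], [306.0, 251.0], [358.0, 253.0], [356.0, 295.0]]
 approx [[306, 253], [305, 292], [356, 294], [357, 254]]
[[561.0, 90.0], [472.0, 91.0], [468.0, -24.0], [559.0, -27.0]]
138 [412 273  13  41 111] [[411.0, 313.0], [422.0, 272.0], [424.0, 273.0], [414.0, 313.0]]
 approx [[424, 273], [412, 313]]
[[515.0, -180.0], [425.0, -150.0]]
```

View pics/crop0.png

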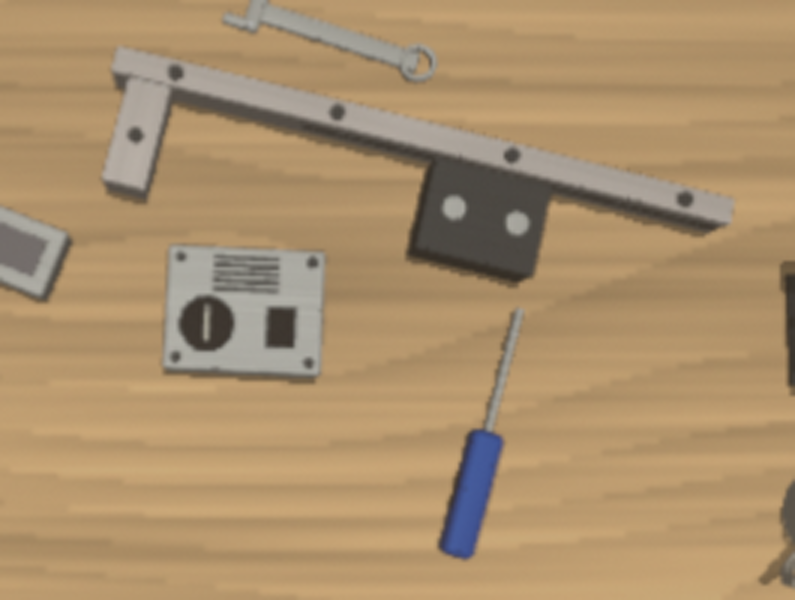

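The crop shows clean edges for the fence top, the end stop's right side, the box lid and the block top. The jig is turned about -13.7° and the box about +1°. I'll fit subpixel lines next.

```bash
cat > m.py <<'E'
from h import *
def cross(vals,lo_first=True):
    return None
def edges(g,p0,p1,half=5,n=60,z=50,pol=None,chan=None):
    """points of strongest gradient along normals of pixel segment p0-p1; robust line in world at height z"""
    im=cv2.GaussianBlur(g["frame"],(3,3),0).astype(np.float32)
    if chan=="sat": f=im.max(2)-im.min(2)
    else: f=im.mean(2)
    p0,p1=np.float32(p0),np.float32(p1); d=(p1-p0)/np.linalg.norm(p1-p0); nn=np.float32([-d[1],d[0]])
    s=np.arange(-half,half+.01,.25,dtype=np.float32)
    base=p0+(p1-p0)*np.linspace(.06,.94,n,dtype=np.float32)[:,None]
    P=base[:,None]+s[None,:,None]*nn
    v=cv2.remap(f,P[...,0],P[...,1],cv2.INTER_LINEAR)
    gr=np.gradient(v,axis=1)*(pol or 1); 
    if pol is None: gr=abs(gr)
    k=gr.argmax(1); pts=P[np.arange(n),k]
    W=ray(g,pts,z)[:,:2].astype(np.float32)
    vx,vy,x,y=cv2.fitLine(W,cv2.DIST_HUBER,0,1,.01).ravel()
    res=(W-[x,y])@np.array([-vy,vx]); ok=abs(res)<3
    vx,vy,x,y=cv2.fitLine(W[ok],cv2.DIST_L2,0,.01,.01).ravel()
    return np.array([x,y]),np.array([vx,vy]),ok.sum(),res[ok].std()
def inter(a,b):
    t=np.linalg.solve(np.c_[a[1],-b[1]],b[0]-a[0]); return a[0]+t[0]*a[1]
E
python3 - <<'E'
from m import *
import pickle
g=pickle.load(open("top0.pkl","rb"))
C=lambda x,y:(250+(x+.5)/3-.5,170+(y+.5)/3-.5)
L={}
for k,a,b,z,ch in [("back",(120,47),(733,200),50,"sat"),("frontR",(555,186),(727,222),50,None),("frontM",(175,92),(430,157),50,None),
   ("stopR",(171,95),(149,188),50,None),("stopL",(127,85),(105,180),50,None),
   ("bF",(170,246),(324,251),55,"sat"),("bN",(165,373),(318,376),55,None),("bL",(170,246),(165,373),55,"sat"),("bR",(324,251),(318,376),55,"sat"),
   ("blkL",(432,165),(410,250),50,None),("blkR",(549,195),(529,270),50,None),("blkN",(410,250),(525,274),50,None),
   ("jR",(68,238),(45,295),40,None)]:
    e=edges(g,C(*a),C(*b),z=z,chan=ch,half=4); L[k]=e
    print(k,e[0].round(1),"angle",round(np.degrees(np.arctan2(e[1][1],e[1][0])),2),e[2],round(float(e[3]),2))
th=np.radians(np.degrees(np.arctan2(*L["back"][1][::-1])))
d=L["back"][1]; d=d*np.sign(d[1]); ny=np.array([d[1],-d[0]]) # jig x
print("jig y",d,"x",ny)
for k in L: print(k,"jigx rel back",round(float((L[k][0]-L["back"][0])@ny),1),"jigy",round(float(L[k][0]@d),1))
c=[inter(L[a],L[b]) for a,b in (("bF","bL"),("bF","bR"),("bN","bR"),("bN","bL"))]; print(np.round(c,1),np.mean(c,0))
E
```

```text
back [ 663.3 -110.6] angle 76.04 60 0.7
frontR [ 599.5 -276.7] angle 75.78 59 0.71
frontM [664.8 -14.2] angle 76.01 60 0.7
stopR [647.  100.8] angle -14.06 60 0.59
stopL [653.  133.1] angle -14.63 48 0.77
bF [563.1  30.4] angle 87.27 60 0.78
bN [469.4  34.6] angle 87.36 60 0.74
bL [515.5  92.6] angle -3.17 60 0.61
bR [512.6 -27.2] angle -2.6 60 0.68
blkL [ 595.9 -100.4] angle -14.96 60 0.59
blkR [ 574.6 -198.2] angle -13.36 53 0.64
blkN [ 544.2 -137.2] angle 77.67 60 0.79
jR [550.5 179.6] angle -21.64 60 0.45
jig y [0.24119139 0.9704776 ] x [ 0.9704776  -0.24119139]
back jigx rel back 0.0 jigy 52.7
frontR jigx rel back -21.9 jigy -123.9
frontM jigx rel back -21.8 jigy 146.6
stopR jigx rel back -66.8 jigy 253.9
stopL jigx rel back -68.8 jigy 286.6
bF jigx rel back -131.2 jigy 165.3
bN jigx rel back -223.2 jigy 146.8
bL jigx rel back -192.4 jigy 214.2
bR jigx rel back -166.4 jigy 97.3
blkL jigx rel back -67.9 jigy 46.2
blkR jigx rel back -64.9 jigy -53.7
blkN jigx rel back -109.1 jigy -1.9
jR jigx rel back -179.4 jigy 307.1
[[565.9  89.9]
 [560.3 -29.3]
 [466.7 -25.1]
 [472.2  95. ]] [516.281    32.62817]
```

Jig axes: x=(0.9705,-0.2412), y=(0.2412,0.9705). The working face is at s=648.5 and jig y=0 is at 143.9. In the jig frame the box centre is (-155, 12) and it is turned +11°. I'll set the tool yaw to -14°, so tool x is jig +x and tool y is jig -y, and push with the fingers half open.

Call:
{"op": "send_rows", "data": {
  "motion": [
    {"rz": 0.34,"gripper": -0.3},
    {"rz": 0.34,"gripper": -0.3},
    {"rz": 0.334,"gripper": -0.3},
    {"tx": 0.02,"ty": -0.1,"gripper": -0.3},
    {"tx": 0.02,"ty": -0.1,"gripper": -0.3},
    {"tx": 0.02,"ty": -0.1,"gripper": -0.3},
    {"tx": 0.02,"ty": -0.1,"gripper": -0.3},
    {"tx": 0.02,"ty": -0.1,"gripper": -0.3},
    {"tx": 0.02,"ty": -0.1,"gripper": -0.3},
    {"tx": 0.02,"ty": -0.1,"gripper": -0.3},
    {"tx": 0.02,"ty": -0.1,"gripper": -0.3},
    {"gripper": -0.3}
  ]
}}

```text
invalid input at $.motion[0]: expected keys tx, ty, tz, rx, ry, rz, gripper
```

```bash
cat > s.py <<'E'
from h import *
X=np.array([.9705,-.2412]);Y=np.array([.2412,.9705])
s=env.state();p=s["ee_pos"]
print("t",s["time_s"],"jig",round(p[:2]@X-648.5,1),round(p[:2]@Y-143.9,1),"z",round(p[2],1),"rot",s["ee_rot"].round(2),"F jig",(s["force"][:2]@X).round(2),(s["force"][:2]@Y).round(2),"w",round(s["gripper_width"],1),"q",s["qpos"].round(0))
E
python3 s.py
```

```text
t 0.1 jig -357.8 -639.5 z 213.2 rot [-179.91   -0.     16.43] F jig -0.45 0.89 w 91.0 q [-75.  18.  90.   0.  72.  -1.]
```

Every row has to carry all seven keys.

Call:
{"op": "send_rows", "data": {
  "motion": [
    {"tx": 0,"ty": 0,"tz": 0,"rx": 0,"ry": 0,"rz": 0.34,"gripper": -0.3},
    {"tx": 0,"ty": 0,"tz": 0,"rx": 0,"ry": 0,"rz": 0.34,"gripper": -0.3},
    {"tx": 0,"ty": 0,"tz": 0,"rx": 0,"ry": 0,"rz": 0.334,"gripper": -0.3},
    {"tx": 0.02,"ty": -0.1,"tz": 0,"rx": 0,"ry": 0,"rz": 0,"gripper": -0.3},
    {"tx": 0.02,"ty": -0.1,"tz": 0,"rx": 0,"ry": 0,"rz": 0,"gripper": -0.3},
    {"tx": 0.02,"ty": -0.1,"tz": 0,"rx": 0,"ry": 0,"rz": 0,"gripper": -0.3},
    {"tx": 0.02,"ty": -0.1,"tz": 0,"rx": 0,"ry": 0,"rz": 0,"gripper": -0.3},
    {"tx": 0.02,"ty": -0.1,"tz": 0,"rx": 0,"ry": 0,"rz": 0,"gripper": -0.3},
    {"tx": 0.02,"ty": -0.1,"tz": 0,"rx": 0,"ry": 0,"rz": 0,"gripper": -0.3},
    {"tx": 0.02,"ty": -0.1,"tz": 0,"rx": 0,"ry": 0,"rz": 0,"gripper": -0.3},
    {"tx": 0.02,"ty": -0.1,"tz": 0,"rx": 0,"ry": 0,"rz": 0,"gripper": -0.3},
    {"tx": 0,"ty": 0,"tz": 0,"rx": 0,"ry": 0,"rz": 0,"gripper": -0.3}
  ]
}}

```text
time_s: 1.6
ee_pos: [337.6, -180.2, 213.8]
ee_rot: [-180.0, 0.0, -13.6]
force: [-0.3, -0.6, -0.5]
gripper_width: 59.4
gripper_force: 0.0
```

```bash
python3 s.py
```

```text
t 1.6 jig -277.4 -237.3 z 213.8 rot [-1.7996e+02  2.0000e-02 -1.3650e+01] F jig -0.18 -0.64 w 59.4 q [-30.   1. 112.   0.  68.  74.]
```

Call:
{"op": "send_rows", "data": {
  "motion": [
    {"tx": 0,"ty": 0,"tz": 0,"rx": 0,"ry": 0,"rz": 0.01,"gripper": -0.3},
    {"tx": 0,"ty": -0.1,"tz": 0,"rx": 0,"ry": 0,"rz": 0,"gripper": -0.3},
    {"tx": 0,"ty": -0.1,"tz": 0,"rx": 0,"ry": 0,"rz": 0,"gripper": -0.3},
    {"tx": 0,"ty": -0.1,"tz": 0,"rx": 0,"ry": 0,"rz": 0,"gripper": -0.3},
    {"tx": 0,"ty": -0.1,"tz": 0,"rx": 0,"ry": 0,"rz": 0,"gripper": -0.3},
    {"tx": 0,"ty": -0.094,"tz": 0,"rx": 0,"ry": 0,"rz": 0,"gripper": -0.3},
    {"tx": 0,"ty": 0,"tz": 0.1,"rx": 0,"ry": 0,"rz": 0,"gripper": -0.3},
    {"tx": 0,"ty": 0,"tz": 0.1,"rx": 0,"ry": 0,"rz": 0,"gripper": -0.3},
    {"tx": 0,"ty": 0,"tz": 0.1,"rx": 0,"ry": 0,"rz": 0,"gripper": -0.3},
    {"tx": 0,"ty": 0,"tz": 0.06,"rx": 0,"ry": 0,"rz": 0,"gripper": -0.3},
    {"tx": 0,"ty": 0,"tz": 0.03,"rx": 0,"ry": 0,"rz": 0,"gripper": -0.3},
    {"tx": 0,"ty": 0,"tz": 0,"rx": 0,"ry": 0,"rz": 0,"gripper": -0.3}
  ]
}}

```text
time_s: 3.1
ee_pos: [397.4, 55.2, 17.9]
ee_rot: [179.9, 0.2, -14.4]
force: [-0.9, -0.1, -0.2]
gripper_width: 59.4
gripper_force: 0.0
```

```bash
python3 s.py
```

```text
t 3.1 jig -276.1 5.5 z 17.9 rot [ 1.7992e+02  1.6000e-01 -1.4440e+01] F jig -0.89 -0.3 w 59.4 q [  6.  17. 127.  -0.  36. 111.]
```

Call:
{"op": "send_rows", "data": {
  "motion": [
    {"tx": 0.03,"ty": -0.006,"tz": 0,"rx": 0,"ry": 0,"rz": -0.012,"gripper": -0.3},
    {"tx": 0.03,"ty": 0,"tz": 0,"rx": 0,"ry": 0,"rz": 0,"gripper": -0.3},
    {"tx": 0.014,"ty": 0,"tz": 0,"rx": 0,"ry": 0,"rz": 0,"gripper": -0.3},
    {"tx": 0.014,"ty": 0,"tz": 0,"rx": 0,"ry": 0,"rz": 0,"gripper": -0.3},
    {"tx": 0.014,"ty": 0,"tz": 0,"rx": 0,"ry": 0,"rz": 0,"gripper": -0.3},
    {"tx": 0.014,"ty": 0,"tz": 0,"rx": 0,"ry": 0,"rz": 0,"gripper": -0.3},
    {"tx": 0.014,"ty": 0,"tz": 0,"rx": 0,"ry": 0,"rz": 0,"gripper": -0.3},
    {"tx": 0.014,"ty": 0,"tz": 0,"rx": 0,"ry": 0,"rz": 0,"gripper": -0.3},
    {"tx": 0.014,"ty": 0,"tz": 0,"rx": 0,"ry": 0,"rz": 0,"gripper": -0.3},
    {"tx": 0.014,"ty": 0,"tz": 0,"rx": 0,"ry": 0,"rz": 0,"gripper": -0.3},
    {"tx": 0.014,"ty": 0,"tz": 0,"rx": 0,"ry": 0,"rz": 0,"gripper": -0.3},
    {"tx": 0,"ty": 0,"tz": 0,"rx": 0,"ry": 0,"rz": 0,"gripper": -0.3}
  ]
}}

```text
time_s: 4.6
ee_pos: [486.3, 37.1, 18.4]
ee_rot: [179.9, 0.3, -13.9]
force: [-5.2, 0.5, 2.5]
gripper_width: 59.5
gripper_force: 2.5
```

```bash
python3 s.py; python3 -c "
from h import *
import pickle
for n in('top','scene'):
    g=grab(n);pickle.dump(g,open(n+'1.pkl','wb'));save(g,n+'1')
a=cv2.imread('pics/top1.png')[160:340,230:450];b=cv2.imread('pics/scene1.png')[170:320,200:400]
cv2.imwrite('pics/c1.png',np.vstack([cv2.resize(a,(440,300)),cv2.resize(b,(440,300))]))
"
```

```text
t 4.6 jig -185.5 9.5 z 18.4 rot [179.92   0.33 -13.94] F jig -5.14 -0.73 w 59.5 q [  3.  23. 115.   0.  42. 107.]
```

View pics/c1.png

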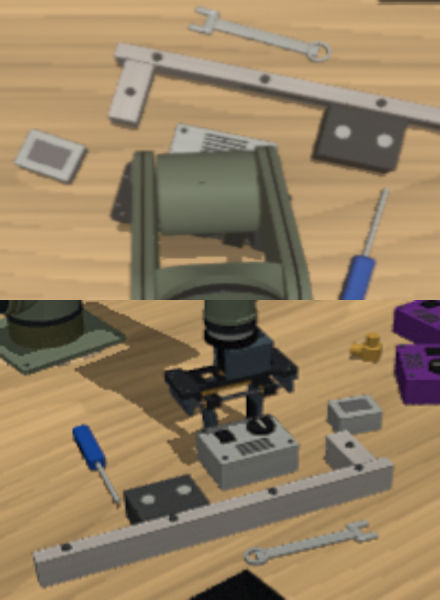

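The box is now square to the jig and in front of the opening: its far-left corner is at top px (317,235), clear of the end stop tip at (299,235). I'll keep pushing.

Call:
{"op": "send_rows", "data": {
  "motion": [
    {"tx": 0.014,"ty": 0,"tz": 0,"rx": 0,"ry": 0,"rz": 0,"gripper": -0.3},
    {"tx": 0.014,"ty": 0,"tz": 0,"rx": 0,"ry": 0,"rz": 0,"gripper": -0.3},
    {"tx": 0.014,"ty": 0,"tz": 0,"rx": 0,"ry": 0,"rz": 0,"gripper": -0.3},
    {"tx": 0.014,"ty": 0,"tz": 0,"rx": 0,"ry": 0,"rz": 0,"gripper": -0.3},
    {"tx": 0.014,"ty": 0,"tz": 0,"rx": 0,"ry": 0,"rz": 0,"gripper": -0.3},
    {"tx": 0.01,"ty": 0,"tz": 0,"rx": 0,"ry": 0,"rz": 0,"gripper": -0.3},
    {"tx": 0.01,"ty": 0,"tz": 0,"rx": 0,"ry": 0,"rz": 0,"gripper": -0.3},
    {"tx": 0.01,"ty": 0,"tz": 0,"rx": 0,"ry": 0,"rz": 0,"gripper": -0.3},
    {"tx": 0.01,"ty": 0,"tz": 0,"rx": 0,"ry": 0,"rz": 0,"gripper": -0.3},
    {"tx": 0.01,"ty": 0,"tz": 0,"rx": 0,"ry": 0,"rz": 0,"gripper": -0.3},
    {"tx": 0.01,"ty": 0,"tz": 0,"rx": 0,"ry": 0,"rz": 0,"gripper": -0.3},
    {"tx": 0,"ty": 0,"tz": 0,"rx": 0,"ry": 0,"rz": 0,"gripper": -0.3}
  ]
}}

```text
time_s: 6.2
ee_pos: [549.8, 21.5, 18.4]
ee_rot: [179.9, 0.3, -13.9]
force: [-5.0, 1.1, 1.3]
gripper_width: 59.2
gripper_force: 2.5
```

```bash
python3 s.py
```

```text
t 6.2 jig -120.1 9.6 z 18.4 rot [179.94   0.28 -13.94] F jig -5.15 -0.17 w 59.2 q [  1.  27. 107.   0.  46. 105.]
```

Call:
{"op": "send_rows", "data": {
  "motion": [
    {"tx": 0.005,"ty": 0,"tz": 0,"rx": 0,"ry": 0,"rz": 0,"gripper": -0.3},
    {"tx": 0.005,"ty": 0,"tz": 0,"rx": 0,"ry": 0,"rz": 0,"gripper": -0.3},
    {"tx": 0.004,"ty": 0,"tz": 0,"rx": 0,"ry": 0,"rz": 0,"gripper": -0.3},
    {"tx": 0.003,"ty": 0,"tz": 0,"rx": 0,"ry": 0,"rz": 0,"gripper": -0.3},
    {"tx": 0,"ty": 0,"tz": 0,"rx": 0,"ry": 0,"rz": 0,"gripper": -0.3}
  ]
}}

```text
time_s: 6.82
ee_pos: [557.7, 19.6, 18.3]
ee_rot: [179.9, 0.3, -13.9]
force: [-6.2, 1.3, 2.1]
gripper_width: 59.4
gripper_force: 3.0
```

```bash
python3 s.py
```

```text
t 6.825 jig -112.0 9.6 z 18.3 rot [179.93   0.32 -13.93] F jig -6.37 -0.22 w 59.4 q [  1.  28. 106.   0.  46. 105.]
```

Call:
{"op": "send_rows", "data": {
  "motion": [
    {"tx": 0.003,"ty": 0,"tz": 0,"rx": 0,"ry": 0,"rz": 0,"gripper": -0.3},
    {"tx": 0.003,"ty": 0,"tz": 0,"rx": 0,"ry": 0,"rz": 0,"gripper": -0.3},
    {"tx": 0.003,"ty": 0,"tz": 0,"rx": 0,"ry": 0,"rz": 0,"gripper": -0.3},
    {"tx": 0,"ty": 0,"tz": 0,"rx": 0,"ry": 0,"rz": 0,"gripper": -0.3}
  ]
}}

```text
time_s: 7.32
ee_pos: [558.0, 19.5, 18.4]
ee_rot: [179.9, 0.8, -14.0]
force: [-14.2, 4.0, 10.6]
gripper_width: 59.2
gripper_force: 7.8
```

```bash
python3 s.py
```

```text
t 7.325 jig -111.7 9.6 z 18.4 rot [179.9    0.8  -13.96] F jig -14.78 0.46 w 59.2 q [  1.  28. 106.   0.  47. 105.]
```

The box is seated: the force rose to 15 N at TCP x=-111.7, which matches 95+16. Next: back off, rise, shut the fingers and go to the block's outer face.

Call:
{"op": "send_rows", "data": {
  "motion": [
    {"tx": -0.01,"ty": 0,"tz": 0,"rx": 0,"ry": 0,"rz": 0,"gripper": -0.3},
    {"tx": -0.04,"ty": 0,"tz": 0,"rx": 0,"ry": 0,"rz": 0,"gripper": -0.3},
    {"tx": -0.07,"ty": 0,"tz": 0,"rx": 0,"ry": 0,"rz": 0,"gripper": -0.3},
    {"tx": 0,"ty": 0,"tz": -0.1,"rx": 0,"ry": 0,"rz": 0,"gripper": 1},
    {"tx": 0,"ty": 0,"tz": -0.1,"rx": 0,"ry": 0,"rz": 0,"gripper": 1},
    {"tx": 0,"ty": 0,"tz": -0.02,"rx": 0,"ry": 0,"rz": 0,"gripper": 1},
    {"tx": 0.02,"ty": 0.1,"tz": 0,"rx": 0,"ry": 0,"rz": 0,"gripper": 1},
    {"tx": 0.06,"ty": 0.1,"tz": 0,"rx": 0,"ry": 0,"rz": 0,"gripper": 1},
    {"tx": 0.06,"ty": 0.1,"tz": 0,"rx": 0,"ry": 0,"rz": 0,"gripper": 1},
    {"tx": 0.06,"ty": 0.1,"tz": 0,"rx": 0,"ry": 0,"rz": 0,"gripper": 1},
    {"tx": 0.06,"ty": 0.1,"tz": 0,"rx": 0,"ry": 0,"rz": 0,"gripper": 1},
    {"tx": 0,"ty": 0,"tz": 0,"rx": 0,"ry": 0,"rz": 0,"gripper": 1}
  ]
}}

```text
time_s: 8.82
ee_pos: [573.2, -245.2, 127.4]
ee_rot: [179.9, -0.0, -14.2]
force: [0.4, 0.2, -0.4]
gripper_width: 0.8
gripper_force: 0.0
```

```bash
python3 s.py; python3 -c "
from h import *
import pickle
g=grab('top');pickle.dump(g,open('top2.pkl','wb'));save(g,'top2')
cv2.imwrite('pics/c2.png',cv2.resize(cv2.imread('pics/top2.png')[170:370,250:515],None,fx=3,fy=3,interpolation=2))
"
```

```text
t 8.825 jig -33.1 -243.6 z 127.4 rot [ 1.7994e+02 -4.0000e-02 -1.4170e+01] F jig 0.35 0.3 w 0.8 q [-24.  26.  90.  -0.  63.  80.]
```

View pics/c2.png

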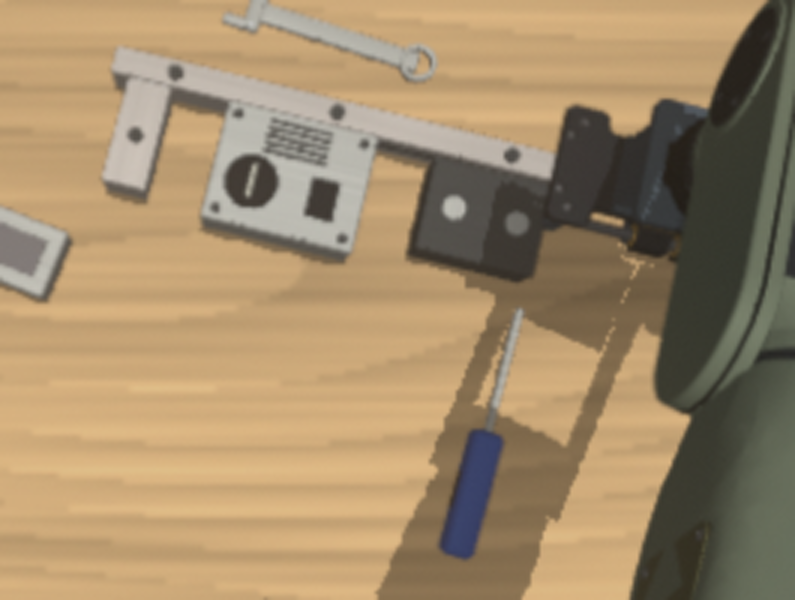

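The box sits flat on the fence at crop px (225–375, 105–255), with about 40 mm still open to the end stop. Now I'll lower behind the block and push it towards jig +y.

Call:
{"op": "send_rows", "data": {
  "motion": [
    {"tx": -0.014,"ty": 0,"tz": 0.06,"rx": 0,"ry": 0,"rz": -0.007,"gripper": 1},
    {"tx": 0,"ty": 0,"tz": 0.09,"rx": 0,"ry": 0,"rz": 0,"gripper": 1},
    {"tx": 0,"ty": 0,"tz": 0.05,"rx": 0,"ry": 0,"rz": 0,"gripper": 1},
    {"tx": 0,"ty": 0,"tz": 0.015,"rx": 0,"ry": 0,"rz": 0,"gripper": 1},
    {"tx": 0,"ty": -0.02,"tz": 0,"rx": 0,"ry": 0,"rz": 0,"gripper": 1},
    {"tx": 0,"ty": -0.02,"tz": 0,"rx": 0,"ry": 0,"rz": 0,"gripper": 1},
    {"tx": 0,"ty": -0.012,"tz": 0,"rx": 0,"ry": 0,"rz": 0,"gripper": 1},
    {"tx": 0,"ty": -0.012,"tz": 0,"rx": 0,"ry": 0,"rz": 0,"gripper": 1},
    {"tx": 0,"ty": -0.012,"tz": 0,"rx": 0,"ry": 0,"rz": 0,"gripper": 1},
    {"tx": 0,"ty": -0.012,"tz": 0,"rx": 0,"ry": 0,"rz": 0,"gripper": 1},
    {"tx": 0,"ty": -0.012,"tz": 0,"rx": 0,"ry": 0,"rz": 0,"gripper": 1},
    {"tx": 0,"ty": 0,"tz": 0,"rx": 0,"ry": 0,"rz": 0,"gripper": 1}
  ]
}}

```text
time_s: 10.38
ee_pos: [577.5, -190.2, 21.3]
ee_rot: [-180.0, 0.0, -13.7]
force: [-0.8, -0.4, 0.4]
gripper_width: 0.9
gripper_force: 0.0
```

```bash
python3 s.py
```

```text
t 10.375 jig -42.1 -189.2 z 21.3 rot [-1.7996e+02  2.0000e-02 -1.3710e+01] F jig -0.71 -0.61 w 0.9 q [-19.  31.  99.   0.  50.  84.]
```

Call:
{"op": "send_rows", "data": {
  "motion": [
    {"tx": 0,"ty": -0.012,"tz": 0,"rx": 0,"ry": 0,"rz": 0.008,"gripper": 1},
    {"tx": 0,"ty": -0.012,"tz": 0,"rx": 0,"ry": 0,"rz": 0,"gripper": 1},
    {"tx": 0,"ty": -0.012,"tz": 0,"rx": 0,"ry": 0,"rz": 0,"gripper": 1},
    {"tx": 0,"ty": -0.012,"tz": 0,"rx": 0,"ry": 0,"rz": 0,"gripper": 1}
  ]
}}

```text
time_s: 10.88
ee_pos: [583.2, -167.2, 21.3]
ee_rot: [180.0, 0.0, -14.0]
force: [-1.0, -2.0, -0.8]
gripper_width: 0.3
gripper_force: 1.4
```

```bash
python3 s.py; python3 -c "
from h import *
import pickle
v=[]
for n in('top','scene'):
    g=grab(n);save(g,n+'3')
a=cv2.imread('pics/top3.png')[160:300,270:490];b=cv2.imread('pics/scene3.png')[200:320,200:400]
cv2.imwrite('pics/c3.png',np.vstack([cv2.resize(a,(480,300)),cv2.resize(b,(480,290))]))
"
```

```text
t 10.875 jig -42.2 -165.5 z 21.3 rot [ 1.7999e+02  2.0000e-02 -1.3950e+01] F jig -0.5 -2.19 w 0.3 q [-17.  31.  99.  -0.  50.  87.]
```

View pics/c3.png

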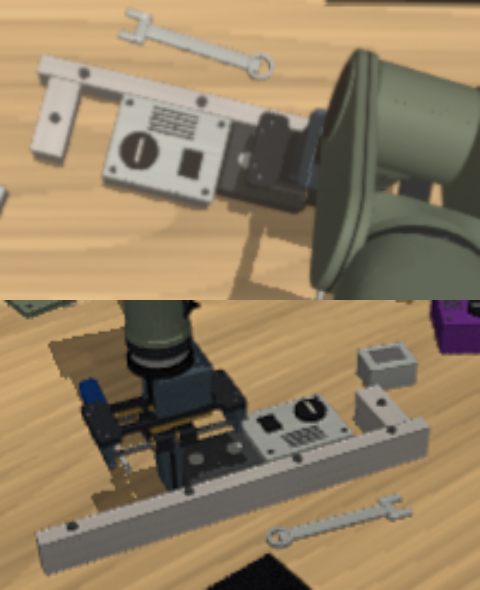

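The block has moved up to the box and is almost touching it. The box is still flat on the fence, with about 40 mm to the stop.

Call:
{"op": "send_rows", "data": {
  "motion": [
    {"tx": 0,"ty": -0.01,"tz": 0,"rx": 0,"ry": 0,"rz": 0,"gripper": 1},
    {"tx": 0,"ty": -0.01,"tz": 0,"rx": 0,"ry": 0,"rz": 0,"gripper": 1},
    {"tx": 0,"ty": -0.01,"tz": 0,"rx": 0,"ry": 0,"rz": 0,"gripper": 1},
    {"tx": 0,"ty": -0.01,"tz": 0,"rx": 0,"ry": 0,"rz": 0,"gripper": 1},
    {"tx": 0,"ty": -0.01,"tz": 0,"rx": 0,"ry": 0,"rz": 0,"gripper": 1},
    {"tx": 0,"ty": -0.01,"tz": 0,"rx": 0,"ry": 0,"rz": 0,"gripper": 1},
    {"tx": 0,"ty": -0.01,"tz": 0,"rx": 0,"ry": 0,"rz": 0,"gripper": 1},
    {"tx": 0,"ty": -0.006,"tz": 0,"rx": 0,"ry": 0,"rz": 0,"gripper": 1},
    {"tx": 0,"ty": 0,"tz": 0,"rx": 0,"ry": 0,"rz": 0,"gripper": 1}
  ]
}}

```text
time_s: 12.1
ee_pos: [591.8, -132.3, 21.3]
ee_rot: [179.8, 0.0, -13.9]
force: [-2.0, -7.3, -0.0]
gripper_width: 0.4
gripper_force: 3.8
```

```bash
python3 s.py
```

```text
t 12.1 jig -42.3 -129.5 z 21.3 rot [ 1.7984e+02  3.0000e-02 -1.3910e+01] F jig -0.16 -7.51 w 0.4 q [-14.  31.  99.  -0.  50.  90.]
```

Call:
{"op": "send_rows", "data": {
  "motion": [
    {"tx": 0,"ty": -0.005,"tz": 0,"rx": 0,"ry": 0,"rz": 0,"gripper": 1},
    {"tx": 0,"ty": -0.005,"tz": 0,"rx": 0,"ry": 0,"rz": 0,"gripper": 1},
    {"tx": 0,"ty": -0.004,"tz": 0,"rx": 0,"ry": 0,"rz": 0,"gripper": 1},
    {"tx": 0,"ty": -0.004,"tz": 0,"rx": 0,"ry": 0,"rz": 0,"gripper": 1},
    {"tx": 0,"ty": -0.003,"tz": 0,"rx": 0,"ry": 0,"rz": 0,"gripper": 1},
    {"tx": 0,"ty": 0,"tz": 0,"rx": 0,"ry": 0,"rz": 0,"gripper": 1}
  ]
}}

```text
time_s: 12.85
ee_pos: [594.3, -122.4, 21.3]
ee_rot: [179.8, 0.0, -13.9]
force: [-1.6, -8.5, 0.1]
gripper_width: 0.6
gripper_force: 4.3
```

```bash
python3 s.py
```

```text
t 12.85 jig -42.2 -119.3 z 21.3 rot [ 1.7982e+02  3.0000e-02 -1.3900e+01] F jig 0.47 -8.68 w 0.6 q [-13.  31.  99.  -0.  50.  91.]
```

Call:
{"op": "send_rows", "data": {
  "motion": [
    {"tx": 0,"ty": -0.003,"tz": 0,"rx": 0,"ry": 0,"rz": 0,"gripper": 1},
    {"tx": 0,"ty": -0.003,"tz": 0,"rx": 0,"ry": 0,"rz": 0,"gripper": 1},
    {"tx": 0,"ty": -0.003,"tz": 0,"rx": 0,"ry": 0,"rz": 0,"gripper": 1},
    {"tx": 0,"ty": 0,"tz": 0,"rx": 0,"ry": 0,"rz": 0,"gripper": 1}
  ]
}}

```text
time_s: 13.35
ee_pos: [595.0, -119.6, 21.3]
ee_rot: [179.7, 0.0, -13.9]
force: [-2.6, -13.5, -0.3]
gripper_width: 0.8
gripper_force: 6.9
```

```bash
python3 s.py
```

```text
t 13.35 jig -42.2 -116.5 z 21.3 rot [ 1.7967e+02  3.0000e-02 -1.3850e+01] F jig 0.77 -13.69 w 0.8 q [-12.  31.  99.  -0.  50.  92.]
```

Call:
{"op": "send_rows", "data": {
  "motion": [
    {"tx": 0,"ty": -0.003,"tz": 0,"rx": 0,"ry": 0,"rz": 0,"gripper": 1},
    {"tx": 0,"ty": -0.003,"tz": 0,"rx": 0,"ry": 0,"rz": 0,"gripper": 1},
    {"tx": 0,"ty": 0,"tz": 0,"rx": 0,"ry": 0,"rz": 0,"gripper": 1}
  ]
}}

```text
time_s: 13.72
ee_pos: [595.0, -119.7, 21.4]
ee_rot: [179.4, 0.0, -13.8]
force: [-5.3, -23.8, 1.1]
gripper_width: -0.0
gripper_force: 11.8
```

```bash
python3 s.py
```

```text
t 13.725 jig -42.2 -116.5 z 21.4 rot [ 1.794e+02  3.000e-02 -1.377e+01] F jig 0.56 -24.39 w -0.0 q [-12.  31.  99.  -1.  50.  92.]
```

The block stopped hard at TCP y=-116.5 with 24 N. I'll back off, then press the box squarely against the fence once more.

Call:
{"op": "send_rows", "data": {
  "motion": [
    {"tx": 0,"ty": 0.02,"tz": 0,"rx": 0,"ry": 0,"rz": 0,"gripper": 1},
    {"tx": 0,"ty": 0.06,"tz": 0,"rx": 0,"ry": 0,"rz": 0,"gripper": 1},
    {"tx": 0,"ty": 0,"tz": -0.1,"rx": 0,"ry": 0,"rz": 0,"gripper": 1},
    {"tx": 0,"ty": 0,"tz": -0.1,"rx": 0,"ry": 0,"rz": 0,"gripper": 1},
    {"tx": 0,"ty": 0,"tz": -0.02,"rx": 0,"ry": 0,"rz": 0,"gripper": 1},
    {"tx": -0.09,"ty": -0.05,"tz": 0,"rx": 0,"ry": 0,"rz": 0,"gripper": -0.3},
    {"tx": -0.1,"ty": -0.05,"tz": 0,"rx": 0,"ry": 0,"rz": 0,"gripper": -0.3},
    {"tx": -0.1,"ty": -0.05,"tz": 0,"rx": 0,"ry": 0,"rz": 0,"gripper": -0.3},
    {"tx": 0,"ty": -0.09,"tz": 0,"rx": 0,"ry": 0,"rz": 0,"gripper": -0.3},
    {"tx": 0,"ty": 0,"tz": 0,"rx": 0,"ry": 0,"rz": 0,"gripper": -0.3}
  ]
}}

```text
time_s: 14.98
ee_pos: [474.7, 1.8, 130.9]
ee_rot: [-180.0, 0.1, -13.7]
force: [0.1, -1.2, 0.3]
gripper_width: 47.8
gripper_force: 0.0
```

```bash
python3 s.py
```

```text
t 14.975 jig -188.2 -27.6 z 130.9 rot [-1.7995e+02  6.0000e-02 -1.3740e+01] F jig 0.33 -1.13 w 47.8 q [ -1.  14. 109.   0.  57. 102.]
```

Call:
{"op": "send_rows", "data": {
  "motion": [
    {"tx": 0,"ty": -0.08,"tz": 0,"rx": 0,"ry": 0,"rz": 0.006,"gripper": -0.3},
    {"tx": 0,"ty": -0.075,"tz": 0,"rx": 0,"ry": 0,"rz": 0,"gripper": -0.3},
    {"tx": 0,"ty": 0,"tz": 0.1,"rx": 0,"ry": 0,"rz": 0,"gripper": -0.3},
    {"tx": 0,"ty": 0,"tz": 0.1,"rx": 0,"ry": 0,"rz": 0,"gripper": -0.3},
    {"tx": 0,"ty": 0,"tz": 0.02,"rx": 0,"ry": 0,"rz": 0,"gripper": -0.3},
    {"tx": 0.05,"ty": 0,"tz": 0,"rx": 0,"ry": 0,"rz": 0,"gripper": -0.3},
    {"tx": 0.05,"ty": 0,"tz": 0,"rx": 0,"ry": 0,"rz": 0,"gripper": -0.3},
    {"tx": 0.03,"ty": 0,"tz": 0,"rx": 0,"ry": 0,"rz": 0,"gripper": -0.3},
    {"tx": 0,"ty": 0,"tz": 0,"rx": 0,"ry": 0,"rz": 0,"gripper": -0.3}
  ]
}}

```text
time_s: 16.1
ee_pos: [558.3, 58.2, 22.0]
ee_rot: [-180.0, -0.1, -14.2]
force: [0.2, -0.1, -0.3]
gripper_width: 59.5
gripper_force: 0.0
```

```bash
python3 s.py
```

```text
t 16.1 jig -120.7 47.2 z 22.0 rot [-1.7998e+02 -8.0000e-02 -1.4200e+01] F jig 0.19 -0.04 w 59.5 q [  5.  28. 106.  -0.  46. 109.]
```

Call:
{"op": "send_rows", "data": {
  "motion": [
    {"tx": 0.006,"ty": 0,"tz": 0,"rx": 0,"ry": 0,"rz": -0.008,"gripper": -0.3},
    {"tx": 0.006,"ty": 0,"tz": 0,"rx": 0,"ry": 0,"rz": 0,"gripper": -0.3},
    {"tx": 0.004,"ty": 0,"tz": 0,"rx": 0,"ry": 0,"rz": 0,"gripper": -0.3},
    {"tx": 0.004,"ty": 0,"tz": 0,"rx": 0,"ry": 0,"rz": 0,"gripper": -0.3},
    {"tx": 0.003,"ty": 0,"tz": 0,"rx": 0,"ry": 0,"rz": 0,"gripper": -0.3},
    {"tx": 0,"ty": 0,"tz": 0,"rx": 0,"ry": 0,"rz": 0,"gripper": -0.3}
  ]
}}

```text
time_s: 16.85
ee_pos: [567.4, 56.0, 21.3]
ee_rot: [180.0, 0.1, -13.9]
force: [-1.6, 1.6, 1.6]
gripper_width: 59.2
gripper_force: 1.6
```

```bash
python3 s.py
```

```text
t 16.85 jig -111.3 47.3 z 21.3 rot [ 1.7999e+02  1.1000e-01 -1.3920e+01] F jig -1.91 1.22 w 59.2 q [  4.  29. 104.   0.  47. 108.]
```

Call:
{"op": "send_rows", "data": {
  "motion": [
    {"tx": 0.003,"ty": 0,"tz": 0,"rx": 0,"ry": 0,"rz": 0,"gripper": -0.3},
    {"tx": 0.003,"ty": 0,"tz": 0,"rx": 0,"ry": 0,"rz": 0,"gripper": -0.3},
    {"tx": 0.002,"ty": 0,"tz": 0,"rx": 0,"ry": 0,"rz": 0,"gripper": -0.3},
    {"tx": 0,"ty": 0,"tz": 0,"rx": 0,"ry": 0,"rz": 0,"gripper": -0.3}
  ]
}}

```text
time_s: 17.35
ee_pos: [567.3, 56.0, 21.4]
ee_rot: [179.9, 0.6, -14.0]
force: [-11.7, 5.6, 9.6]
gripper_width: 58.7
gripper_force: 6.6
```

```bash
python3 s.py
```

```text
t 17.35 jig -111.4 47.3 z 21.4 rot [179.95   0.58 -13.96] F jig -12.74 2.62 w 58.7 q [  4.  29. 104.   0.  48. 108.]
```

The box is seated at the same place (-111.4, 13 N). I'll retreat clear of the view and check.

Call:
{"op": "send_rows", "data": {
  "motion": [
    {"tx": -0.01,"ty": 0,"tz": 0,"rx": 0,"ry": 0,"rz": 0,"gripper": -0.3},
    {"tx": -0.04,"ty": 0,"tz": 0,"rx": 0,"ry": 0,"rz": 0,"gripper": -0.3},
    {"tx": -0.08,"ty": 0,"tz": 0,"rx": 0,"ry": 0,"rz": 0,"gripper": -0.3},
    {"tx": 0,"ty": 0,"tz": -0.11,"rx": 0,"ry": 0,"rz": 0,"gripper": -0.3},
    {"tx": 0,"ty": 0,"tz": -0.11,"rx": 0,"ry": 0,"rz": 0,"gripper": -0.3},
    {"tx": -0.04,"ty": 0.1,"tz": 0,"rx": 0,"ry": 0,"rz": 0,"gripper": -0.3},
    {"tx": -0.04,"ty": 0.1,"tz": 0,"rx": 0,"ry": 0,"rz": 0,"gripper": -0.3},
    {"tx": -0.04,"ty": 0.1,"tz": 0,"rx": 0,"ry": 0,"rz": 0,"gripper": -0.3},
    {"tx": 0,"ty": 0.1,"tz": 0,"rx": 0,"ry": 0,"rz": 0,"gripper": -0.3},
    {"tx": 0,"ty": 0.1,"tz": 0,"rx": 0,"ry": 0,"rz": 0,"gripper": -0.3},
    {"tx": 0,"ty": 0.1,"tz": 0,"rx": 0,"ry": 0,"rz": 0,"gripper": -0.3},
    {"tx": 0,"ty": 0,"tz": 0,"rx": 0,"ry": 0,"rz": 0,"gripper": -0.3}
  ]
}}

```text
time_s: 18.85
ee_pos: [378.9, -209.6, 131.7]
ee_rot: [179.9, -0.1, -14.2]
force: [-0.2, -0.9, -0.7]
gripper_width: 59.1
gripper_force: 0.0
```

```bash
python3 s.py; python3 -c "
from h import *
import pickle
g=grab('top');pickle.dump(g,open('top4.pkl','wb'));save(g,'top4')
cv2.imwrite('pics/c4.png',cv2.resize(cv2.imread('pics/top4.png')[170:370,250:515],None,fx=3,fy=3,interpolation=2))
"
```

```text
t 18.85 jig -230.3 -255.9 z 131.7 rot [ 1.799e+02 -1.400e-01 -1.418e+01] F jig 0.05 -0.96 w 59.1 q [-30.  10. 114.  -0.  56.  74.]
```

View pics/c4.png

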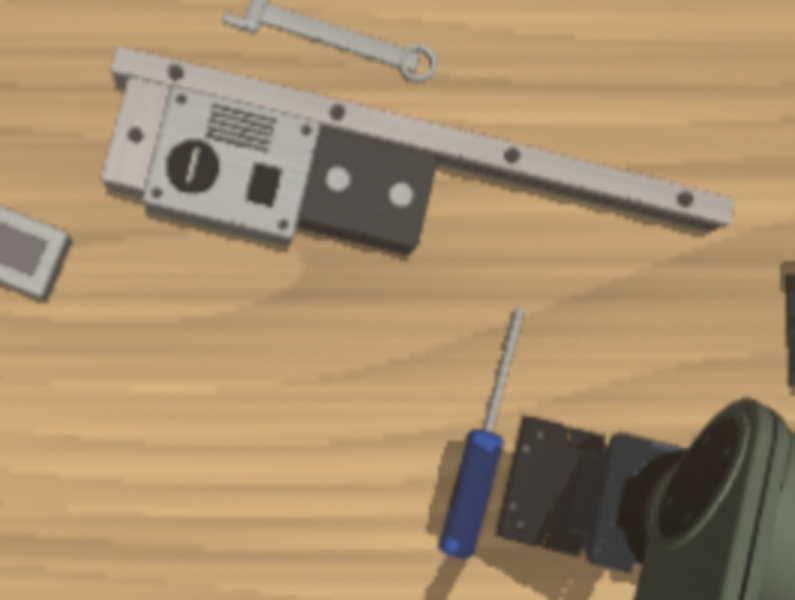

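The box at crop px (150–315, 90–245) looks snug on all three sides, and the other objects haven't moved. One numeric check, then I'll hand it in.

Run:
```python
from m import *
import pickle
g=pickle.load(open("top4.pkl","rb"))
C=lambda x,y:(250+(x+.5)/3-.5,170+(y+.5)/3-.5)
X=np.array([.9705,-.2412]);Y=np.array([.2412,.9705])
for k,a,b,z in [("boxN",(147,203),(288,240),55),("boxR",(318,128),(291,238),55),("stopR",(171,95),(149,188),50),("blkR",(434,170),(413,245),50)]:
    e=edges(g,C(*a),C(*b),z=z,half=4); print(k,round(e[0]@X-648.5,1),round(e[0]@Y-143.9,1),round(np.degrees(np.arctan2(e[1][1],e[1][0])),2),e[2])
```

```text
boxN -94.1 48.1 76.04 60
boxR -50.3 -10.0 -13.92 60
stopR -42.2 105.0 3.89 34
blkR -45.6 -105.8 -13.94 60
```

```bash
python3 -c "
from workcell import env
print(env.job_done())"
```

```text
the job is handed in; nothing more can be done
None
```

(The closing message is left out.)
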